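# Fit the hand microscope into its tilted stand to the depth band

## Task

Take the hand microscope (the long white tube with one dark band round it) out of its holder and slide it, lens end first, into the tilted sleeve of the microscope stand until the dark band is level with the sleeve's mouth, no shallower and no deeper, so that it is in focus on the opened phone. The sleeve is sprung and sinks as you push, so what counts is where the band sits once you have let go; keep the sleeve at the tilt it is set to, and leave the phone and everything else where it is.

Things in the scene. Friction and masses are not known exactly. Their poses are not given: they have to be found in the camera images.
- scope_mid (a point): Centre of the hand microscope: smooth white plastic tube, 30 mm diameter, 170 mm long, about 0.16 kg, starting upright, lens end down, in one of three equal holders. z axis: along the tube from lens end to tail. The lens end tapers from 30 to 23 mm over its last 6 mm. Best gripped across, some 30 mm from the tail end, fingers pointing along the tube.
- scope_band (a point): Point on the microscope's axis at the middle of its dark band: 95 mm from the lens end, 75 mm from the tail end. The band is 8 mm wide, painted on. Same axes as scope_mid.
- scope_nose (a point): Centre of the microscope's lens end face, 95 mm from scope_band, 85 mm from scope_mid. Same axes as scope_mid.
- holder_a: The holder that the microscope starts in (two more, alike, hold the torch and the pump): a fixed upright grey cup 60 mm tall, 54 mm across, bore 36 mm, inner floor 6 mm above the table. Origin at the centre of its underside.
- mouth (a point): Centre of the upper mouth of the stand's sleeve. z axis: the bore's axis, up and out of the mouth, leaning towards the robot's side 26 to 43 degrees from vertical; y axis level. The sleeve is a metal tube 60 mm long, 42 mm outside, bore 33 mm, open at both ends: nothing stops the microscope at the right depth.
- pad (a joint): Give (m) of the rubber spring pad half-way down the bore, on its +x (upper) side, 17 to 43 mm below the mouth; 0 when the bore is empty, about 0.0013 with the tube in. It grips the tube: sliding it takes roughly 6 to 14 N along the axis, and it stays where it is left.
- sleeve (a joint): How far (m) the sleeve is pushed down along its axis. It rides in its collar on an axial spring: 0 at rest, 0.018 at its stop; moves once pushed with some 3 N, then gives 1.25 mm per N. Pushing the tube carries the sleeve down with it until the pad slips; let go and the sleeve springs back up, the tube with it, at the same depth in the sleeve.
- head (a joint): Tilt of the sleeve from vertical, rad; larger leans the mouth further towards the robot's side. Set differently each time; must stay so. The hinge lies 30 mm below the mouth, level along y; it is stiff and yields only to a firm sideways push (about 1.6 N m).
- stand: Fixed microscope stand. Steel base plate 12 mm thick, 50 mm behind to 150 mm ahead along its x axis, 90 mm either side along y. Two metal cheeks, 10 mm thick, 36 mm wide, 28 to 38 mm either side of the bore, 130 mm tall, carry the sleeve. Origin on the table under the hinge, which is 125 mm up; x axis away from the robot's side, z up.
- phone: Opened phone, 74 x 150 x 8 mm, lying crosswise on the stand's base plate; origin at the centre of its underside. Leave it alone.
- torch_mid (a point): Centre of a bare metal pocket torch, 125 mm long, 22 mm thick with a 32 mm head on top, standing in another of the grey holders. Leave it alone.
- pump_mid (a point): Centre of a white solder pump 156 mm long, 24 mm thick, with a thin plunger and dark button at its top and no band, standing in the third grey holder. Leave it alone.
- reel: Reel of solder wire, 60 mm across, 40 mm tall, standing flat; origin at the centre of its underside. Leave it alone.
- tin: Small screw jar with a steel cap, 56 mm across, 60 mm tall; origin at its underside. Leave it alone.
- driver: Screwdriver, 170 mm long, lying on the table. Leave it alone.
Things that resemble listed ones, but are neither listed nor needed, are in the scene too. What is shaped like the part that bears scope_mid but orange or turquoise is not meant.

How it is judged:
On the way:
1. The microscope's lens end is inside the sleeve, in line with it, at least 10 mm deep and still short of the mark (z of scope_nose in the frame of mouth between -0.089 and -0.01 m and x of scope_nose in the frame of mouth between -0.006 and 0.006 m and y of scope_nose in the frame of mouth between -0.006 and 0.006 m and angle between the z axis of scope_mid and the z axis of mouth, either way round below 0.12 rad), for 0.05 s.
At the end, for the whole second after the job is handed in: Microscope in the sleeve lens end first, in line, middle of its band within 4 mm of the mouth's plane, released, at rest; mouth within 6 mm of its start (tilt kept); phone within 20 mm, torch, pump, reel, jar 30 mm, screwdriver 40 mm of their starts (z of scope_band in the frame of mouth between -0.004 and 0.004 m and distance between scope_band and mouth below 0.007 m and angle between the z axis of scope_mid and the z axis of mouth, either way round below 0.09 rad and z of scope_nose in the frame of mouth below -0.08 m and distance of mouth from where it was at the start of the episode below 0.006 m and linear speed of scope below 0.01 m/s and distance of each of torch_mid, pump_mid, reel, tin from where it was at the start of the episode below 0.03 m and distance of phone from where it was at the start of the episode below 0.02 m and distance of driver from where it was at the start of the episode below 0.04 m); the robot touches nothing.
It fails at once if A thing that was to be left alone is knocked away from its place (distance of any of torch_mid, pump_mid, reel, tin from where it was at the start of the episode above 0.03 m or distance of phone from where it was at the start of the episode above 0.02 m or distance of driver from where it was at the start of the episode above 0.04 m).
It also fails if it takes over 54 s, if anything falls off the work surface, if the arm or the gripper's body presses on something with over 40 N, if the wrist force passes 120 N, or if a joint passes its speed limit or range.

## Robot

A 6-joint arm with a two-finger parallel gripper is mounted at the origin on the work surface. World frame = base frame: x ahead of the robot, y to its left, z up, the work surface at z = 0. Lengths are in m, angles in rad, forces in N, time in s.
With the tool pointing down it reaches from about 0.225 to 0.875 m from the base axis. Payload 3.4 kg.
Tool frame: the origin (TCP) lies on the centre line of the jaws, within the pads' length; the fingertips stand 17 mm ahead of it and the grasp point (between the pads) lies 2 mm behind it; z points along the fingers, y is the line along which they close (so a half turn about z gives the same grasp; the last joint's range is limited). The gripper opens to 85 mm and grips with 20 to 120 N. Pads are 22 mm wide; open, the fingers measure 114 mm over their backs; the gripper's body (76 mm by 85 mm) begins 54 mm behind the grasp point. The pads swing forward as they close: fully open they stand 13 mm farther back than shut.
Start: joints at [1.024, 0.276, 1.505, -0, 1.361, -0.121], TCP at [0.238, 0.524, 0.248] pointing down, gripper open.
Joint ranges: [-2.89, 2.89], [-0.75, 2.08], [0.22, 2.7], [-1.18, 4.32], [0.11, 2.71], [-2.7, 2.7]. Speed limits (rad/s): [2.57, 2.57, 3.14, 3.14, 3.14, 3.14].

## Interface

Orientations are given as a unit quaternion [w, x, y, z].
In Python, from rig import manip gives the robot as it stands.
- The arm moves only by the tool move_arm, never from a script. Its argument "steps" is one flat list of numbers, 7 for each row, row after row: the turn, a rotation vector about the world's x, y, z normalised to -1 to 1, where 1 is 360 degrees, then the shift along the world's x, y, z normalised to -1 to 1, where 1 is 1 m, then the opening, from -1 (shut) to 1 (fully open). A call has exactly 10 rows; each row is the pose to reach, as a shift and turn from the pose commanded when the call began, turning the shorter way round; what a row does not reach only later rows make up. A row lasts 1/10 s, in which the tool goes at most 50 mm and 8.59 degrees, less where a joint would pass 70% of its speed; a pose out of reach is approached as far as the arm can. A call with a number of a shift or a turn outside -1 to 1 is refused whole. A call with a gripper value outside its range is refused whole. The fingers move at their own pace and stop on an object; "squeeze" is the grip in N (left out, the last holds). Time passes only in rows, so rows that repeat a pose let the fingers close, or fill a call up. It gives the time, the measured TCP pose, the force, the opening and the grip force at its end, in the units of the state.
- manip.get_state(): the state, without advancing time (a new reading comes with each control period).
- manip.get_image(name): name is "scene" or "top" or "wrist"; returns a dict with "pixels" (384x512x3 uint8, blue, green, red), "fx", "fy", "cx", "cy" (pixels), "D" ([k1, k2, p1, p2, k3] as OpenCV has them; the pictures are not rectified), "R" (3x3) and "t" (3): a world point X has camera coordinates R X + t. Camera axes: x right, y down, z forward; pixel columns grow to the right and rows downward; lengths in m; the calibration is good to about 2 mm. A picture is of the moment at which its call begins. There is no depth.
- manip.sign_off(): hands the job in; it is judged then, once.
The state is a dict: "clock": time; "qpos": joint angles; "qd": joint speeds; "effort": joint torques, N m; "position": TCP position; "ee_rot": TCP orientation; "contact_force": force on the tool from outside, world axes, zero at the start; "moment": the same for the moment, N m; "width": finger opening in m; "gripper_force": force on a finger pad.
Only numpy, scipy, OpenCV 4.12 (cv2) and the standard library are available. Lean on these libraries where they do the work, as an engineer would, in place of code of your own. Each camera call takes 0.05 s, during which the arm holds its last target. There are 200 camera calls.

## Working session

There is one attempt and no reset: what is moved stays moved. The work goes in short steps, Python scripts to look and compute and a tool call to move; the robot and the scene stay as the last step left them, time stands still between calls to the robot, and variables do not carry over. Pictures are saved under pics/ and viewed, at most 10 in all, crops included, and the job is handed in when it is done.

Besides the shell and the picture viewer there is one more tool, called after "Call:" in YAML: its name, and indented under it one key for each argument. move_arm: Moves the arm, as the interface text tells. Scaled input: -1 to 1 covers 1 m each way for a shift and 360 degrees each way for a turn. Its arguments: {"type":"object","properties":{"steps":{"type":"array"},"squeeze":{"type":"number"}},"required":["steps"]}

```bash
mkdir -p pics
cat > h.py <<'E'
import numpy as np, cv2, pickle
from rig import manip
def snap(n,tag):
    d=manip.get_image(n); pickle.dump(d,open(f'pics/{tag}.pkl','wb')); cv2.imwrite(f'pics/{tag}.png',d['pixels']); return d
def load(tag): return pickle.load(open(f'pics/{tag}.pkl','rb'))
def K(d): return np.array([[d['fx'],0,d['cx']],[0,d['fy'],d['cy']],[0,0,1.]])
def ray(d,uv):
    p=cv2.undistortPoints(np.array([[uv]],float),K(d),np.array(d['D'],float))[0,0]
    R=np.array(d['R']);t=np.array(d['t']); return -R.T@t, R.T@np.array([p[0],p[1],1.])
def onz(d,uv,z):
    c,v=ray(d,uv); return c+v*(z-c[2])/v[2]
def tri(obs):
    A=np.zeros((3,3));b=np.zeros(3);rs=[ray(d,uv) for d,uv in obs]
    for c,v in rs:
        v=v/np.linalg.norm(v);P=np.eye(3)-np.outer(v,v);A+=P;b+=P@c
    X=np.linalg.solve(A,b); return X,[np.linalg.norm(np.cross(X-c,v/np.linalg.norm(v))) for c,v in rs]
def proj(d,X):
    R=np.array(d['R']); r,_=cv2.Rodrigues(R); return cv2.projectPoints(np.array(X,float).reshape(-1,3),r,np.array(d['t'],float),K(d),np.array(d['D'],float))[0][:,0]
E
python3 - <<'E'
from h import *
a=snap('scene','s0');b=snap('top','t0');
for d in(a,b):print(d['fx'],-np.array(d['R']).T@np.array(d['t']),np.array(d['R'])[2])
print(manip.get_state())
cv2.imwrite('pics/st0.png',np.vstack([a['pixels'],b['pixels']])[:, :] if 0 else cv2.resize(a['pixels'],(800,600),interpolation=cv2.INTER_CUBIC))
cv2.imwrite('pics/tt0.png',cv2.resize(b['pixels'],(800,600),interpolation=cv2.INTER_CUBIC))
E
```

```text
388.6308499207541 [ 1.23091541 -0.05002678  0.54838926] [-0.81926744 -0.10280854 -0.5641199 ]
436.47490097036336 [ 0.43397302 -0.12637536  1.18154491] [ 0.15282926  0.01649988 -0.98811486]
{'clock': 0.1, 'qpos': array([ 1.02399548e+00,  2.76522249e-01,  1.50598303e+00,  3.53641261e-05,
        1.36070036e+00, -1.21005343e-01]), 'qd': array([ 0.00088265, -0.00123007, -0.00323358,  0.00038443,  0.00058784,
        0.00077937]), 'effort': array([ 2.38213514e-03, -4.17696190e+01, -2.46403009e+01,  2.49126997e-04,
        5.71386088e-03, -1.06175574e-05]), 'position': array([0.23727222, 0.52328945, 0.24754097]), 'ee_rot': array([-2.80649718e-04,  2.11296663e-01,  9.77421644e-01, -7.56284024e-04]), 'contact_force': array([-0.5194526 , -0.93005511,  0.64379407]), 'moment': array([0.01272681, 0.02716219, 0.04001671]), 'gripper_force': 0.0, 'width': 0.0854771146569784}
```

View pics/st0.png

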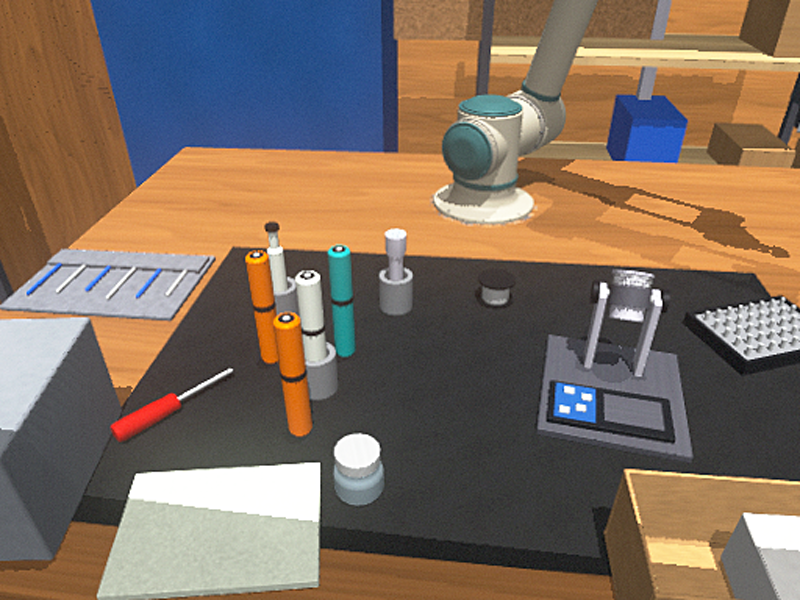

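View pics/tt0.png

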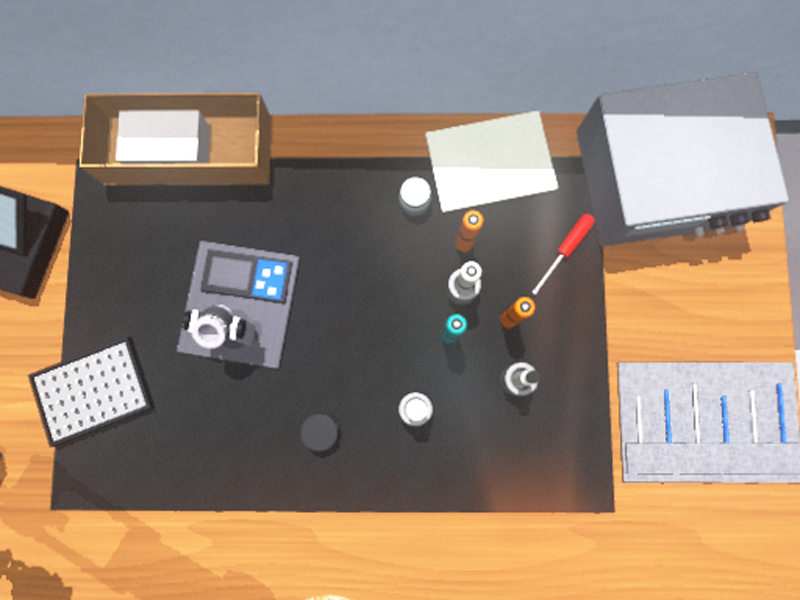

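The scene view (800x600) shows these candidates:
- **Microscope:** the white tube with a dark band at (312,320), standing in a grey cup. In the top view its tail is at (471,270).
- **Orange tubes:** (258,305) and (292,375). Wrong colour.
- **Turquoise tube:** (341,300). Wrong colour.
- **Pump:** the white one at (275,260), with a plunger and no band.
- **Torch:** (396,260).

The white banded tube is the one that fits. The sleeve is at scene (632,292) and top (210,328). Next I'll confirm with enlarged crops.

Run:
```python
from h import *
a=load('s0')['pixels'];b=load('t0')['pixels']
def crop(im,x,y,w,h,s): return cv2.resize(im[y:y+h,x:x+w],(w*s,h*s),interpolation=cv2.INTER_CUBIC)
c=[crop(a,150,150,100,75,4),crop(b,270,130,100,75,4),crop(a,355,165,100,75,4),crop(b,95,170,100,75,4)]
cv2.imwrite('pics/crop1.png',np.vstack([np.hstack(c[:2]),np.hstack(c[2:])]))
```

```text
(no output)
```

View pics/crop1.png

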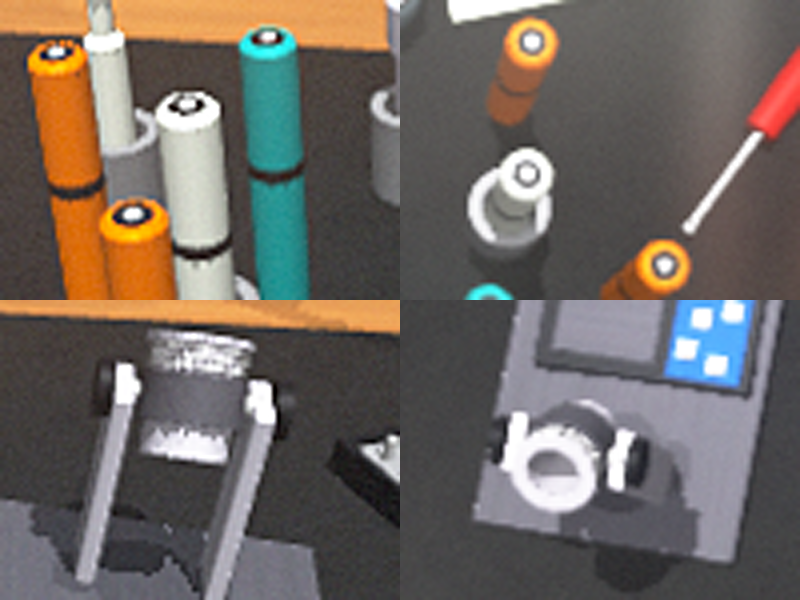

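The crops confirm the white tube with one dark band in a grey cup: tail centre at scene (196.7,176.2) and top (301.7,173.5). The mouth ring is at top (132.7,212.5).

Run:
```python
from h import *
np.set_printoptions(precision=4,suppress=True)
s=load('s0');t=load('t0')
for n,u,v in [('scope tail',(196.7,176.2),(301.7,173.5)),('orange far',(183.3,203.3),(302.7,140.2)),('orange near',(163.7,163),(336.2,196.2)),('turq',(216.7,159.5),(291.8,206)),('torch top',(253,150),(266,262)),('pumptop',(174,145),(341,241))]:
    print(n,*tri([(s,u),(t,v)]))
band=(201,212.5)
print('band', onz(s,band,.101))
print('holder rim top',onz(t,((510-400)/4+270,210/4+130),.06))
# base plate corners (800-scaled top view), z=.012
for c in [(202,241),(299,257),(277,367),(178,350)]: print(onz(t,(c[0]/1.5625,c[1]/1.5625),.012))
# in scene
for c in [(547,336),(680,360),(691,453),(538,430)]: print(' s',onz(s,(c[0]/1.5625,c[1]/1.5625),.012))
# cheek tops at z=.13
for c in [(515,440),(622,460)]: print('cheek',onz(t,((c[0]-400)/4+95,(c[1]-300)/4+170),.13))
print('mouth',onz(t,(132.7,212.5),.15))
d=snap('wrist','w0'); print('wrist cam',-np.array(d['R']).T@np.array(d['t']),d['R'],d['fx'])
cv2.imwrite('pics/w0.png',d['pixels'])
```

```text
scope tail [ 0.6234 -0.2255  0.1744] [np.float64(0.0005135168606827477), np.float64(0.0005135168606827853)]
orange far [ 0.7052 -0.23    0.1691] [np.float64(0.00025621820826675443), np.float64(0.00025621820826671096)]
orange near [ 0.5706 -0.3061  0.1688] [np.float64(0.00012400105909268145), np.float64(0.0001240010590926814)]
turq [ 0.5475 -0.202   0.1699] [np.float64(0.0002937009022155066), np.float64(0.0002937009022155824)]
torch top [ 0.4182 -0.1422  0.1285] [np.float64(0.0002308112614594599), np.float64(0.00023081126145950312)]
pumptop [ 0.467  -0.316   0.1572] [np.float64(0.00046302396784795484), np.float64(0.00046302396784788817)]
band [ 0.6378 -0.2195  0.101 ]
holder rim top [ 0.6213 -0.2261  0.06  ]
[0.7089 0.232  0.012 ]
[0.6797 0.0595 0.012 ]
[0.4875 0.0928 0.012 ]
[0.5164 0.2651 0.012 ]
 s [0.493  0.0908 0.012 ]
 s [0.5305 0.2714 0.012 ]
 s [0.7074 0.2376 0.012 ]
 s [0.6881 0.0622 0.012 ]
cheek [0.5544 0.2037 0.13  ]
cheek [0.5422 0.1377 0.13  ]
mouth [0.5342 0.1751 0.15  ]
wrist cam [0.1673 0.5545 0.3729] [[ 0.4134  0.9105 -0.0021]
 [ 0.8683 -0.3936  0.3018]
 [ 0.274  -0.1266 -0.9534]] 336.7847760685422
```

View pics/w0.png

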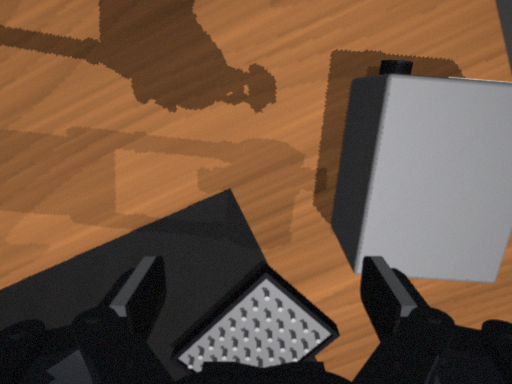

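The wrist view shows only the tray at (255,320) between the fingers at (140,300) and (385,300), so it is no use yet. The positions look sound: scope tail at z=0.174 against 0.176 expected, and decoys at 0.169 against 0.170. I'll move over the stand for a close look.

Call:
move_arm:
  steps: [0, 0, 0.004, 0.03, -0.03, 0.01, 1, 0, 0, 0.008, 0.06, -0.065, 0.02, 1, 0, 0, 0.012, 0.1, -0.105, 0.03, 1, 0, 0, 0.017, 0.135, -0.145, 0.03, 1, 0, 0, 0.022, 0.17, -0.185, 0.03, 1, 0, 0, 0.027, 0.205, -0.225, 0.03, 1, 0, 0, 0.032, 0.24, -0.265, 0.03, 1, 0, 0, 0.037, 0.275, -0.305, 0.03, 1, 0, 0, 0.041, 0.305, -0.335, 0.03, 1, 0, 0, 0.041, 0.322, -0.353, 0.03, 1]

```text
clock: 1.15
position: [0.5611, 0.1682, 0.278]
ee_rot: [0.0, 0.085, 0.996, -0.0]
contact_force: [0.6, 0.4, 0.4]
width: 0.0856
gripper_force: 0.0
```

Call:
move_arm:
  steps: [0, 0, 0, 0, 0, 0, 1, 0, 0, 0, 0, 0, 0, 1, 0, 0, 0, 0, 0, 0, 1, 0, 0, 0, 0, 0, 0, 1, 0, 0, 0, 0, 0, 0, 1, 0, 0, 0, 0, 0, 0, 1, 0, 0, 0, 0, 0, 0, 1, 0, 0, 0, 0, 0, 0, 1, 0, 0, 0, 0, 0, 0, 1, 0, 0, 0, 0, 0, 0, 1]

```text
clock: 2.15
position: [0.5595, 0.1707, 0.2783]
ee_rot: [-0.0, 0.084, 0.996, 0.0]
contact_force: [0.0, -0.3, 0.4]
width: 0.085
gripper_force: 0.0
```

Run:
```python
from h import *
snap('wrist','wA'); s=manip.get_state(); print(s['position'],s['ee_rot'],s['qpos'],s['contact_force'])
```

```text
[0.55952425 0.17065052 0.27828471] [-2.72261841e-05  8.40219250e-02  9.96463905e-01  3.97921415e-05] [ 1.77057248e-01  2.76318581e-01  1.43021602e+00  9.17898468e-05
  1.43509011e+00 -1.22550930e+00] [-0.38673591  0.20131281  0.46188064]
```

Call:
move_arm:
  steps: [0, 0, 0, 0.03, -0.005, 0, 1, 0, 0, 0, 0.06, -0.01, 0, 1, 0, 0, 0, 0.08, -0.014, 0, 1, 0, 0, 0, 0.08, -0.014, 0, 1, 0, 0, 0, 0.08, -0.014, 0, 1, 0, 0, 0, 0.08, -0.014, 0, 1, 0, 0, 0, 0.08, -0.014, 0, 1, 0, 0, 0, 0.08, -0.014, 0, 1, 0, 0, 0, 0.08, -0.014, 0, 1, 0, 0, 0, 0.08, -0.014, 0, 1]

```text
clock: 3.2
position: [0.6393, 0.1568, 0.2786]
ee_rot: [0.0, 0.084, 0.996, 0.0]
contact_force: [0.1, -0.1, 0.3]
width: 0.0856
gripper_force: 0.0
```

Run:
```python
from h import *
b=snap('wrist','wB')['pixels']; a=load('wA')['pixels']; s=manip.get_state(); print(s['clock'],s['position'],s['ee_rot'])
f=lambda im,y: cv2.resize(im[y:y+220,150:370],(396,396),interpolation=cv2.INTER_CUBIC)
cv2.imwrite('pics/wAB.png',np.hstack([f(a,90),f(b,0)]))
```

```text
3.25 [0.63934811 0.15678126 0.27848141] [8.27680502e-05 8.39099044e-02 9.96473339e-01 7.29340945e-05]
```

View pics/wAB.png

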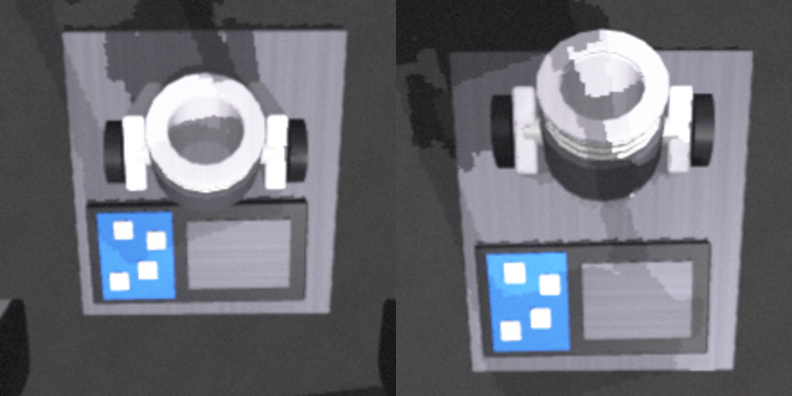

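View A shows the mouth centred at crop (206,130) with knobs at (115,151) and (298,151). View B shows the mouth at (602,87) with knobs at (502,131) and (704,130). The stand lies square to the tool. I'll triangulate these points.

Run:
```python
from h import *
np.set_printoptions(precision=4,suppress=True)
A=load('wA');B=load('wB');t=load('t0')
a=lambda x,y:(A,(150+(x+.5)/1.8-.5,90+(y+.5)/1.8-.5)); b=lambda x,y:(B,(150+(x-396+.5)/1.8-.5,(y+.5)/1.8-.5))
m,e=tri([a(206,130.5),b(602.5,87)]);print('mouth',m,e)
k1,e1=tri([a(115,151),b(502,131)]);k2,e2=tri([a(298,151),b(704,130)]);h=(k1+k2)/2
print('knobs',k1,k2,e1,e2,'hinge',h,np.linalg.norm(k1-k2))
c=[a(64,31),a(347,30),a(330,313),a(83,313)]
q=np.array([onz(*i,.012) for i in c]);print('platetA',q,q.mean(0),np.linalg.norm(q[1]-q[0]),np.linalg.norm(q[3]-q[0]))
c=[b(450,52),b(753,51),b(733,370),b(473,370)]
q2=np.array([onz(*i,.012) for i in c]);print('plateB',q2.mean(0),np.linalg.norm(q2[1]-q2[0]),np.linalg.norm(q2[3]-q2[0]))
for Q in(q,q2):
  y=Q[0]-Q[1]+Q[3]-Q[2]; x=Q[3]-Q[0]+Q[2]-Q[1]
  print('yaw',np.degrees(np.arctan2(-y[0],y[1])),np.degrees(np.arctan2(x[1],x[0])), 'orig',Q.mean(0)-.05*x/np.linalg.norm(x))
y=k1-k2 if k1[1]>k2[1] else k2-k1; print('yaw knobs',np.degrees(np.arctan2(-y[0],y[1])))
xs=np.array([np.cos(-.168),np.sin(-.168),0]); v=m-h; print('v',v@xs,v[2],np.degrees(np.arctan2(-v@xs,v[2])),np.degrees(np.arcsin(-v@xs/.03)))
# outline outer ring top/bottom: tilt from two rim points on axis plane
r1,_=tri([a(206,73),b(602,30)]);print('rim near',r1,'rel',(r1-m)@xs,(r1-m)[2],'tilt',np.degrees(np.arctan2(-(r1-m)[2],-(r1-m)@xs)))
```

```text
mouth [0.5371 0.1746 0.1494] [np.float64(0.0001022691264441859), np.float64(0.00010226912644410025)]
knobs [0.5446 0.1295 0.1252] [0.5588 0.2151 0.1266] [np.float64(0.0003402906780156779), np.float64(0.00034029067801563537)] [np.float64(0.00013549985103384558), np.float64(0.00013549985103383463)] hinge [0.5517 0.1723 0.1259] 0.08674264362295847
platetA [[0.4884 0.0931 0.012 ]
 [0.5176 0.2679 0.012 ]
 [0.7137 0.2364 0.012 ]
 [0.6837 0.0599 0.012 ]] [0.6008 0.1644 0.012 ] 0.1772232516797282 0.19803768948526596
plateB [0.6014 0.1641 0.012 ] 0.17795256662383116 0.1978512397443246
yaw 170.44658587806748 -9.389822910411581 orig [0.5515 0.1725 0.012 ]
yaw 170.44197639108106 -9.289140592331538 orig [0.5521 0.1721 0.012 ]
yaw knobs -9.417704228764487
v -0.014837795841747176 0.023547500500780055 32.21592749505797 29.642928715733724
rim near [0.5148 0.1783 0.1348] rel -0.022571156332952046 -0.014576077177805652 tilt 32.85370140159989
```

The checks hold: hinge at z=0.126 against 0.125 expected, plate 178 x 198 mm against 180 x 200, and the mouth at (0.537,0.175,0.150). Tilt is about 31.5° and the stand's yaw about -9.4°, the same as the tool's. Now to the microscope.

Call:
move_arm:
  steps: [0, 0, 0, -0.001, -0.02, 0, 1, 0, 0, 0, -0.003, -0.06, 0, 1, 0, 0, 0, -0.005, -0.105, 0, 1, 0, 0, 0, -0.007, -0.15, 0, 1, 0, 0, 0, -0.009, -0.195, 0, 1, 0, 0, 0, -0.011, -0.24, 0, 1, 0, 0, 0, -0.013, -0.285, 0, 1, 0, 0, 0, -0.015, -0.33, 0, 1, 0, 0, 0, -0.017, -0.365, 0, 1, 0, 0, 0, -0.017, -0.3825, 0, 1]

```text
clock: 4.25
position: [0.622, -0.2292, 0.2781]
ee_rot: [-0.0, 0.086, 0.996, -0.0]
contact_force: [0.2, 0.8, 0.1]
width: 0.0852
gripper_force: 0.0
```

Call:
move_arm:
  steps: [0, 0, 0, 0, 0, 0, 1, 0, 0, 0, 0, 0, 0, 1, 0, 0, 0, 0, 0, 0, 1, 0, 0, 0, 0, 0, 0, 1, 0, 0, 0, 0, 0, -0.01, 1, 0, 0, 0, 0, 0, -0.03, 1, 0, 0, 0, 0, 0, -0.05, 1, 0, 0, 0, 0, 0, -0.06, 1, 0, 0, 0, 0, 0, -0.06, 1, 0, 0, 0, 0, 0, -0.06, 1]

```text
clock: 5.25
position: [0.6228, -0.2256, 0.2186]
ee_rot: [0.0, 0.084, 0.996, -0.0]
contact_force: [-0.1, -0.2, 0.3]
width: 0.0854
gripper_force: 0.0
```

Run:
```python
from h import *
b=snap('wrist','wC')['pixels']; s=manip.get_state(); print(s['clock'],s['position'],s['ee_rot'],proj(load('wC'),[[.6225,-.2258,.175]]))
cv2.imwrite('pics/wC.png',b)
```

```text
5.3 [ 0.62309747 -0.22587654  0.21922971] [ 7.99913024e-04  8.38781665e-02  9.96475668e-01 -2.38799314e-04] [[264.03373047 235.21052844]]
```

View pics/wC.png

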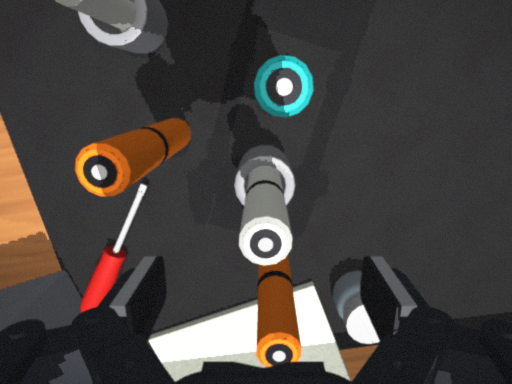

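The wrist view shows the scope's tail at (265,244), its band at (264,187) and the holder rim at (265,183), all between the open fingers. The neighbours are well clear.

Run:
```python
from h import *
d=load('wC')
print(onz(d,(265,244),.1755),onz(d,(264.5,193),.101),onz(d,(265,184),.06))
```

```text
[ 0.62756468 -0.22611691  0.1755    ] [ 0.62137303 -0.22505393  0.101     ] [ 0.62587256 -0.2252025   0.06      ]
```

Call:
move_arm:
  steps: [0, 0, 0, 0.001, 0, -0.012, 1, 0, 0, 0, 0.002, 0, -0.024, 1, 0, 0, 0, 0.002, 0, -0.036, 1, 0, 0, 0, 0.002, 0, -0.048, 1, 0, 0, 0, 0.002, 0, -0.06, 1, 0, 0, 0, 0.002, 0, -0.07, 1, 0, 0, 0, 0.002, 0, -0.0745, 1, 0, 0, 0, 0.002, 0, -0.0745, 1, 0, 0, 0, 0.002, 0, -0.0745, 0, 0, 0, 0, 0.002, 0, -0.0745, -0.5]
  squeeze: 80

```text
clock: 6.3
position: [0.625, -0.226, 0.1446]
ee_rot: [0.001, 0.084, 0.996, -0.0]
contact_force: [0.5, -0.2, 0.6]
width: 0.0588
gripper_force: 0.0
```

Call:
move_arm:
  steps: [0, 0, 0, 0, 0, 0, -1, 0, 0, 0, 0, 0, 0, -1, 0, 0, 0, 0, 0, 0, -1, 0, 0, 0, 0, 0, 0, -1, 0, 0, 0, 0, 0, 0, -1, 0, 0, 0, 0, 0, 0, -1, 0, 0, 0, 0, 0, 0, -1, 0, 0, 0, 0, 0, 0, -1, 0, 0, 0, 0, 0, 0, -1, 0, 0, 0, 0, 0, 0, -1]

```text
clock: 7.3
position: [0.625, -0.2259, 0.1446]
ee_rot: [0.001, 0.084, 0.996, -0.0]
contact_force: [1.3, 0.3, 6.3]
width: 0.0284
gripper_force: 79.1
```

The grip is good: width 28 mm, force 79 N. Lifting straight out.

Call:
move_arm:
  steps: [0, 0, 0, 0, 0, 0.005, -1, 0, 0, 0, 0, 0, 0.015, -1, 0, 0, 0, 0, 0, 0.03, -1, 0, 0, 0, 0, 0, 0.05, -1, 0, 0, 0, 0, 0, 0.07, -1, 0, 0, 0, 0, 0, 0.095, -1, 0, 0, 0, 0, 0, 0.12, -1, 0, 0, 0, 0, 0, 0.145, -1, 0, 0, 0, 0, 0, 0.165, -1, 0, 0, 0, 0, 0, 0.175, -1]

```text
clock: 8.3
position: [0.6248, -0.2261, 0.3211]
ee_rot: [0.001, 0.084, 0.996, -0.001]
contact_force: [-0.3, 0.0, -1.8]
width: 0.0284
gripper_force: 78.8
```

Call:
move_arm:
  steps: [0, 0, 0, -0.005, 0.02, 0, -1, 0, 0, 0, -0.02, 0.06, 0, -1, -0.001, -0.006, 0, -0.04, 0.1, 0, -1, -0.003, -0.018, 0, -0.06, 0.145, 0, -1, -0.005, -0.03, 0, -0.08, 0.19, 0, -1, -0.007, -0.042, 0, -0.1, 0.235, 0, -1, -0.009, -0.054, 0, -0.12, 0.28, 0, -1, -0.011, -0.066, 0, -0.14, 0.325, 0, -1, -0.013, -0.078, 0, -0.16, 0.37, 0, -1, -0.0144, -0.0863, 0, -0.175, 0.4, 0, -1]

```text
clock: 9.3
position: [0.4453, 0.1759, 0.317]
ee_rot: [0.27, 0.08, 0.959, -0.021]
contact_force: [-0.2, 0.2, -2.3]
width: 0.0284
gripper_force: 79.2
```

Call:
move_arm:
  steps: [0, 0, 0, 0, 0.01, -0.005, -1, 0, 0, 0, 0, 0.015, -0.012, -1, 0, 0, 0, 0, 0.015, -0.02, -1, 0, 0, 0, 0, 0.015, -0.026, -1, 0, 0, 0, 0, 0.015, -0.026, -1, 0, 0, 0, 0, 0.015, -0.026, -1, 0, 0, 0, 0, 0.015, -0.026, -1, 0, 0, 0, 0, 0.015, -0.026, -1, 0, 0, 0, 0, 0.015, -0.026, -1, 0, 0, 0, 0, 0.015, -0.026, -1]

```text
clock: 10.3
position: [0.4496, 0.1891, 0.293]
ee_rot: [0.271, 0.081, 0.959, -0.022]
contact_force: [0.1, 1.1, -1.5]
width: 0.0281
gripper_force: 79.3
```

Run:
```python
from h import *
from scipy.spatial.transform import Rotation as Ro
w=snap('wrist','wD')['pixels'];s_=snap('scene','sD')['pixels'];t=snap('top','tD')['pixels']; s=manip.get_state()
q=s['ee_rot'];R=Ro.from_quat([q[1],q[2],q[3],q[0]]).as_matrix();print(s['clock'],s['position'],R,s['qpos'],s['contact_force'])
a=-R[:,2];p=s['position']
for n,x in [('tail',p+a*.032),('band',p-a*.043),('nose',p-.138*a),('mouth',[.5367,.1748,.1503])]: print(n,np.round(x,4),proj(load('wD'),x),proj(load('sD'),x),proj(load('tD'),x))
f=lambda im,x,y:cv2.resize(im[y:y+100,x:x+133],(399,300),interpolation=cv2.INTER_CUBIC)
W=cv2.resize(w,(400,300));
cv2.imwrite('pics/D.png',np.vstack([np.hstack([f(s_,340,100),f(t,80,150)]),np.hstack([W[:,:399],f(w,190,120)])]))
```

```text
10.45 [0.44952863 0.18921762 0.29292831] [[-0.84047246  0.16685866  0.51552327]
 [ 0.14312437  0.9859794  -0.0857907 ]
 [-0.52261024  0.00167922 -0.85257007]] [ 0.48006031 -0.07392256  1.92771763 -0.42079261  0.87748517 -0.71872282] [-0.28407025 -0.58661246 -1.25865774]
tail [0.433  0.192  0.3202] [[265.38950275 330.1372948 ]] [[420.2292941  74.6192565]] [[ 97.19754265 255.39110896]]
band [0.4717 0.1855 0.2563] [[264.51858745 236.1669795 ]] [[414.26432898 112.58411613]] [[112.23831387 236.97641991]]
nose [0.5207 0.1774 0.1753] [[264.06615796 187.40677635]] [[406.61521568 160.26302628]] [[128.37093568 217.23439139]]
mouth [0.5367 0.1748 0.1503] [[264.07991138 178.98051429]] [[404.30415511 175.08526016]] [[132.8459331  211.42578335]]
```

View pics/D.png

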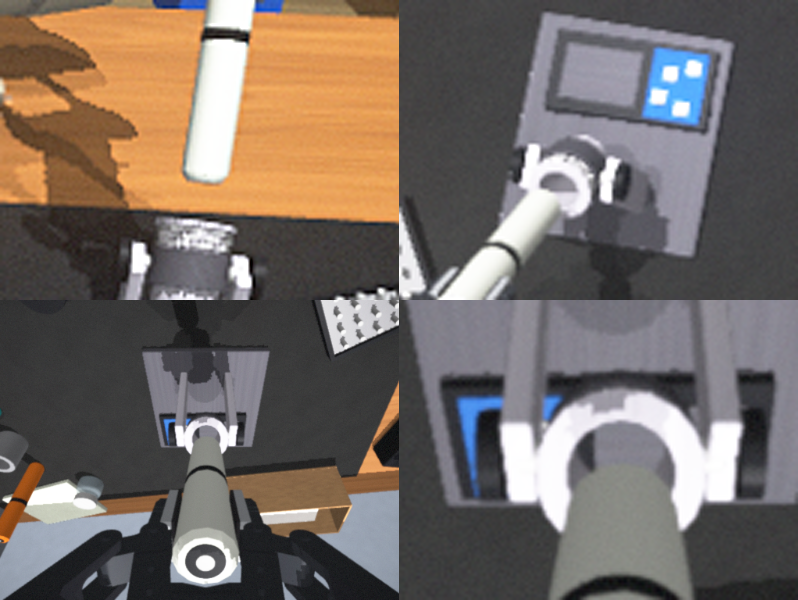

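The scope is held in line above the mouth. In the wrist crop the tube is centred at u≈264.5 and the ring at u≈264.2, so the sideways fit is good. The axial position matches the prediction (scene nose at row 160). Next I'll check the pitch from the wrist view: tail (262,339), near side of band at row 216.7, nose edge at row 175.7.

Run:
```python
from h import *
from scipy.spatial.transform import Rotation as Ro
np.set_printoptions(precision=4,suppress=True)
d=load('wD'); s=manip.get_state();q=s['ee_rot'];R=Ro.from_quat([q[1],q[2],q[3],q[0]]).as_matrix();p=s['position']
# points in tool frame (x, z): z forward
P=lambda x,z:proj(d,p+R@np.array([x,0,z]))[0]
for off in (0,-.003):
  print('off',off,'tail',P(off,-.032),'bandnear',P(off+.015,.043),'nose6',P(off+.015,.132),'nose0',P(off+.0115,.138))
C=-np.array(d['R']).T@np.array(d['t']); print('cam tool',R.T@(C-p))
# precise rows along centre column
g=cv2.cvtColor(d['pixels'],cv2.COLOR_BGR2GRAY)[:,262:268].mean(1)
print('165-235',g[165:235].astype(int)); print('300-360',g[300:365].astype(int))
# mouth ring in wD: bright mask ring
M=np.array([.5367,.1748,.1503]);print('mouth in tool',R.T@(M-p))
for t in (28,31.5,35):
  a=np.array([-np.sin(np.radians(t))*.9864,np.sin(np.radians(t))*.1642,np.cos(np.radians(t))]);xp=np.array([.9864*a[2],-.1642*a[2],np.sin(np.radians(t))])
  m=np.array([.5518,.1723,.125])+.03*a; print(t,m,'centre',proj(d,m)[0],'inner far/near',proj(d,m+.0165*xp)[0],proj(d,m-.0165*xp)[0],'outer far',proj(d,m+.021*xp)[0])
print('col264 100-180',g[100:180].astype(int))
```

```text
off 0 tail [265.3895 330.1373] bandnear [264.5504 210.3259] nose6 [264.0997 171.1748] nose0 [264.0764 173.6719]
off -0.003 tail [265.3722 337.5465] bandnear [264.5439 215.5986] nose6 [264.0969 174.8925] nose0 [264.0737 177.2887]
cam tool [ 0.0768 -0.0007 -0.1254]
165-235 [132 131 131 131 131 133 133 132 131 132 137 137 137 138 137 137 138 138
 138 137 138 138 138 138 138 137 137 138 137 138 138 139 138 138 138 138
 138 138 139 138 138 139 139 139 137 129  96  37  17  19  26  52 100 133
 138 137 138 139 138 138 138 138 137 137 138 138 139 139 137 138]
300-360 [177 176 178 190 236 253 254 254 254 254 254 249 184  80  65  66  65  66
  66  67  68  67  69  72  79  92 127 214 249 252 252 253 253 253 253 253
 253 252 252 252 252 252 252 252 252 250 221 122  88  84  82  85  84  84
  85  92 168 251 255 253 241 238 229 191 169]
mouth in tool [-0.0008  0.0001  0.1678]
28 [0.5379 0.1746 0.1515] centre [264.1005 180.8756] inner far/near [264.141  197.9322] [264.0582 163.1391] outer far [264.1518 202.4709]
31.5 [0.5363 0.1749 0.1506] centre [264.0957 178.9216] inner far/near [264.1396 196.4175] [264.0502 160.8411] outer far [264.1513 201.0911]
35 [0.5348 0.1751 0.1496] centre [264.0905 176.9284] inner far/near [264.1377 194.7855] [264.0421 158.592 ] outer far [264.1503 199.5747]
col264 100-180 [ 52  57  61  69  82  95 113 115 115 115 116 115 115 116 116 116 115 116
 115 116 117 118 117 117 117 117 117 118 117 117 119 128 136 135 136 136
 137 138 136 136 136 136 127  94  54  48  54  65  78 114 151 167 183 191
 193 194 214 235 239 232 179 137 132 131 131 132 131 131 131 131 133 133
 132 131 132 137 137 137 138 137]
```

The tube is parallel to the tool but sits 2.4 mm to its -x side. The near edge of the mouth at row 160.3 gives a tilt of about 32°. I'll correct the offset by 2.5 mm and insert along the axis.

Call:
move_arm:
  steps: [0, 0, 0, -0.0021, 0.0004, -0.0013, -1, 0, 0, 0, -0.0021, 0.0004, -0.0013, -1, 0, 0, 0, 0.001, -0.0001, -0.0064, -1, 0, 0, 0, 0.0041, -0.0006, -0.0115, -1, 0, 0, 0, 0.0072, -0.0011, -0.0166, -1, 0, 0, 0, 0.0103, -0.0017, -0.0218, -1, 0, 0, 0, 0.0134, -0.0022, -0.0269, -1, 0, 0, 0, 0.0165, -0.0027, -0.032, -1, 0, 0, 0, 0.0196, -0.0032, -0.0371, -1, 0, 0, 0, 0.0216, -0.0035, -0.0405, -1]

```text
clock: 11.45
position: [0.4713, 0.1855, 0.2517]
ee_rot: [0.27, 0.081, 0.959, -0.022]
contact_force: [-0.4, 0.5, -1.8]
width: 0.0285
gripper_force: 79.3
```

```bash
cat > f.py <<'E'
from h import *
from scipy.spatial.transform import Rotation as Ro
np.set_printoptions(precision=4,suppress=True)
def st():
    s=manip.get_state();q=s['ee_rot'];R=Ro.from_quat([q[1],q[2],q[3],q[0]]).as_matrix()
    print(s['clock'],'p',s['position'],'F tool',R.T@s['contact_force'],'M tool',R.T@s['moment'],s['width']); return R,s['position']
E
python3 - <<'E'
from f import *
w=snap('wrist','wE'); R,p=st()
M=np.array([.5361,.1749,.1504]);print('mouth in tool',R.T@(M-p))
c=w['pixels'][130:280,165:365]; cv2.imwrite('pics/E.png',cv2.resize(c,(800,600),interpolation=cv2.INTER_CUBIC))
E
```

```text
11.5 p [0.4712 0.1854 0.2512] F tool [ 0.1181 -0.3498  1.7074] M tool [-0.0094  0.4468 -0.0261] 0.02850095126098413
mouth in tool [-0.0035  0.0004  0.1203]
```

View pics/E.png

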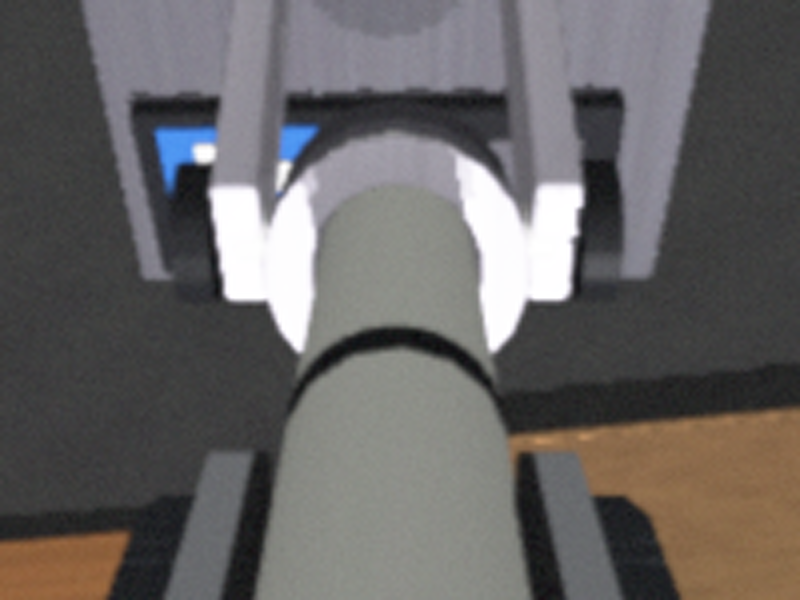

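The lens end is in the bore with no side force and about 18 mm deep (tube edge at crop (398,185) inside the ring). I'll push on another 60 mm.

Call:
move_arm:
  steps: [0, 0, 0, 0.0031, -0.0005, -0.0051, -1, 0, 0, 0, 0.0062, -0.001, -0.0102, -1, 0, 0, 0, 0.0093, -0.0015, -0.0153, -1, 0, 0, 0, 0.0124, -0.0021, -0.0205, -1, 0, 0, 0, 0.0155, -0.0026, -0.0256, -1, 0, 0, 0, 0.0186, -0.0031, -0.0307, -1, 0, 0, 0, 0.0217, -0.0036, -0.0358, -1, 0, 0, 0, 0.0248, -0.0041, -0.0409, -1, 0, 0, 0, 0.0279, -0.0046, -0.0461, -1, 0, 0, 0, 0.0309, -0.0052, -0.0512, -1]

```text
clock: 12.5
position: [0.502, 0.1807, 0.2015]
ee_rot: [0.271, 0.081, 0.959, -0.022]
contact_force: [-7.5, 0.7, 7.1]
width: 0.0285
gripper_force: 80.3
```

Run:
```python
from f import *
w=snap('wrist','wF'); R,p=st()
M=np.array([.5361,.1749,.1504]);print('mouth in tool',R.T@(M-p))
g=cv2.cvtColor(w['pixels'],cv2.COLOR_BGR2GRAY)
print(g[140:240,262:268].mean(1).astype(int))
```

```text
12.55 p [0.5022 0.1806 0.2008] F tool [ 2.0013  0.0157 -7.7533] M tool [ 0.0109  0.7083 -0.0965] 0.028202911445497494
mouth in tool [-0.003  -0.0001  0.0609]
[119 120 120 120 120 121 120 121 119 121 124 134 138 139 140 140 140 140
 140 141 138 126  85  58  34  28  26  35  45  49  48  48  47  49  46  47
  49  54  66  79 113 148 156 143 138 139 143 145 146 155 154 155 154 154
 150 145 143 141 142 143 142 143 143 142 143 142 144 143 143 140 123  68
  30  22  21  29  67 115 140 143 143 143 143 143 143 144 142 142 143 143
 143 143 144 143 142 144 143 143 143 144]
```

The pad is gripping: the axial push is about 9 N, so the sleeve has sunk roughly 8 mm. I'll advance 20 mm more, stay short of the mark and look.

Call:
move_arm:
  steps: [0, 0, 0, 0.0021, -0.0003, -0.0034, -1, 0, 0, 0, 0.0041, -0.0007, -0.0068, -1, 0, 0, 0, 0.0062, -0.001, -0.0102, -1, 0, 0, 0, 0.0082, -0.0014, -0.0137, -1, 0, 0, 0, 0.0103, -0.0017, -0.0171, -1, 0, 0, 0, 0.0103, -0.0017, -0.0171, -1, 0, 0, 0, 0.0103, -0.0017, -0.0171, -1, 0, 0, 0, 0.0103, -0.0017, -0.0171, -1, 0, 0, 0, 0.0103, -0.0017, -0.0171, -1, 0, 0, 0, 0.0103, -0.0017, -0.0171, -1]

```text
clock: 13.55
position: [0.5121, 0.179, 0.1844]
ee_rot: [0.271, 0.081, 0.959, -0.022]
contact_force: [-6.9, 0.5, 4.8]
width: 0.0288
gripper_force: 80.3
```

Run:
```python
from f import *
w=snap('wrist','wG'); R,p=st(); s=snap('scene','sG');t=snap('top','tG')
M=np.array([.5361,.1749,.1504]);print('mouth in tool',R.T@(M-p))
P=lambda x,z:proj(w,p+R@np.array([x,0,z]))[0]
print('tail',P(-.0024,-.032),'band edges',[P(.0126,z)[1] for z in(.039,.043,.047,.051,.055,.06,.065,.07)])
c=cv2.resize(w['pixels'][150:270,205:325],(480,480),interpolation=cv2.INTER_CUBIC)
u,v=proj(s,M)[0].astype(int);e=cv2.resize(s['pixels'][v-40:v+20,u-40:u+40],(320,240),interpolation=cv2.INTER_CUBIC)
u2,v2=proj(t,M)[0].astype(int);f=cv2.resize(t['pixels'][v2-30:v2+30,u2-40:u2+40],(320,240),interpolation=cv2.INTER_CUBIC)
print('s crop origin',u-40,v-40,'t',u2-40,v2-30)
cv2.imwrite('pics/G.png',np.hstack([c,np.vstack([e,f])]))
```

```text
13.6 p [0.5121 0.179  0.1843] F tool [ 3.9957 -0.0755 -7.8766] M tool [ 0.0152  0.9304 -0.0419] 0.02868241350869
mouth in tool [-0.003  -0.0002  0.0416]
tail [265.1024 336.4752] band edges [np.float64(217.5585057886937), np.float64(214.82388340977073), np.float64(212.20273823896565), np.float64(209.6881564594556), np.float64(207.2737742673099), np.float64(204.38780698935983), np.float64(201.63878179455017), np.float64(199.01718433867086)]
s crop origin 364 134 t 92 181
```

View pics/G.png

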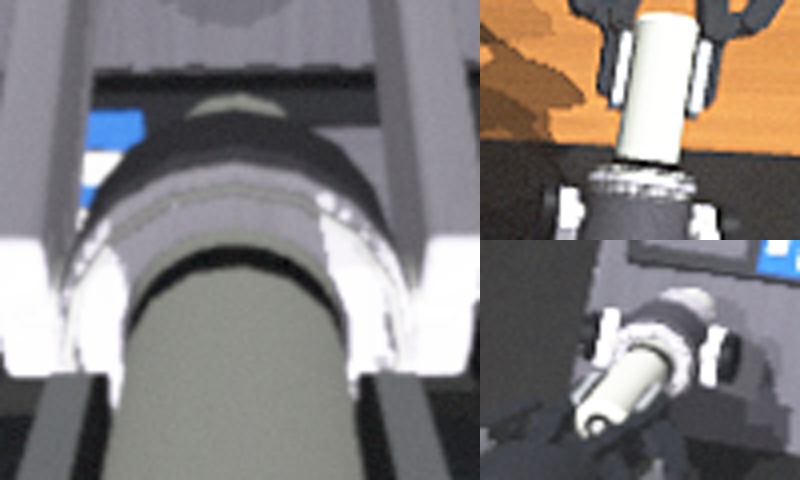

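The wrist crop shows the whole band at crop rows 245-268, with a narrow strip of tube before the ring at row 228. So the band sits about 6-10 mm above the mouth. I'll check that against the scene and top profiles.

Run:
```python
from f import *
R,p=st(); s=load('sG');t=load('tG');w=load('wG')
for n,d in(('s',s),('t',t)):
  for z in(.03,.039,.047,.05,.055,.06): print(n,z,proj(d,p+R@np.array([-.0174,0,z]))[0],end=' ')
  print()
  g=d['pixels']
  for z in np.arange(.03,.075,.002):
    u,v=proj(d,p+R@np.array([-.0174,0,z]))[0]; print(int(z*1000),cv2.getRectSubPix(g,(1,1),(float(u),float(v)))[0,0],end=' ')
  print()
print(w['pixels'][196:222,264])
```

```text
13.7 p [0.5121 0.1791 0.1844] F tool [ 3.7132 -0.5742 -8.4156] M tool [-0.0539  0.8622 -0.0058] 0.028562409429188088
s 0.03 [406.394  168.7666] s 0.039 [405.6528 173.3285] s 0.047 [404.9935 177.3785] s 0.05 [404.7461 178.896 ] s 0.055 [404.3337 181.4237] s 0.06 [403.9211 183.9495] 
30 [254 255 255] 32 [254 255 255] 34 [255 255 255] 36 [255 255 255] 38 [255 255 255] 40 [93 92 94] 42 [34 35 36] 44 [173 172 172] 46 [244 247 246] 48 [255 255 255] 50 [255 255 255] 52 [143 136 139] 54 [147 141 144] 56 [152 147 148] 58 [139 131 133] 60 [119 110 110] 62 [122 114 116] 64 [124 115 117] 66 [126 118 116] 68 [121 112 113] 70 [120 114 114] 72 [122 112 112] 74 [121 113 114] 
t 0.03 [131.1385 208.3414] t 0.039 [132.4864 206.7323] t 0.047 [133.6665 205.3235] t 0.05 [134.1048 204.8003] t 0.055 [134.8302 203.9344] t 0.06 [135.5492 203.0761] 
30 [215 222 221] 32 [197 206 204] 34 [165 172 169] 36 [130 134 131] 38 [116 117 115] 40 [147 149 147] 42 [178 183 181] 44 [202 206 206] 46 [208 209 210] 48 [206 203 205] 50 [208 204 206] 52 [217 213 215] 54 [225 220 221] 56 [229 225 226] 58 [241 237 238] 60 [249 246 247] 62 [251 246 248] 64 [250 245 247] 66 [247 242 244] 68 [210 203 206] 70 [167 158 161] 72 [126 115 119] 74 [120 110 112] 
[[143 142 142]
 [150 148 147]
 [145 140 141]
 [155 147 149]
 [162 151 155]
 [161 152 156]
 [161 150 153]
 [161 151 156]
 [159 149 153]
 [158 150 154]
 [151 148 149]
 [141 144 143]
 [138 145 142]
 [134 142 141]
 [122 128 125]
 [ 74  78  76]
 [ 33  34  32]
 [ 26  27  27]
 [ 24  27  24]
 [ 36  36  34]
 [ 68  71  70]
 [115 117 118]
 [136 141 140]
 [142 147 145]
 [141 146 146]
 [138 143 139]]
```

Run:
```python
from f import *
s=load('sD');s0=load('s0');g=load('sG')
p=np.array([.44952863,.18921762,.29292831]);q=manip.get_state()['ee_rot'];R=Ro.from_quat([q[1],q[2],q[3],q[0]]).as_matrix()
def prof(d,p,zs,dy=0):
  for z in zs:
    u,v=proj(d,p+R@np.array([-.0174,dy,z]))[0]; print(int(z*1000),cv2.getRectSubPix(d['pixels'],(1,1),(float(u),float(v)))[0,0].astype(int).mean().round(),end=' ')
  print()
prof(s,p,np.arange(.032,.056,.002))
p2=np.array([.5121,.1791,.1844])
for dy in(-.008,-.004,.004,.008): prof(g,p2,np.arange(.032,.066,.002),dy)
# unsunk ring profile in sD at same world place
print('ring before');
for dy in(-.004,0,.004): prof(s,p2,np.arange(.026,.066,.002),dy)
```

```text
32 254.0 34 255.0 36 255.0 38 220.0 40 111.0 42 49.0 44 47.0 46 141.0 48 255.0 50 255.0 52 255.0 54 254.0 
32 247.0 34 249.0 36 252.0 38 231.0 40 132.0 42 37.0 44 88.0 46 152.0 48 237.0 50 231.0 52 180.0 54 172.0 56 143.0 58 100.0 60 103.0 62 103.0 64 104.0 
32 254.0 34 254.0 36 255.0 38 244.0 40 115.0 42 38.0 44 93.0 46 195.0 48 252.0 50 243.0 52 218.0 54 226.0 56 204.0 58 153.0 60 118.0 62 111.0 64 112.0 
32 255.0 34 255.0 36 255.0 38 240.0 40 83.0 42 47.0 44 178.0 46 218.0 48 255.0 50 243.0 52 186.0 54 212.0 56 193.0 58 122.0 60 114.0 62 118.0 64 115.0 
32 255.0 34 255.0 36 255.0 38 237.0 40 133.0 42 44.0 44 103.0 46 186.0 48 252.0 50 240.0 52 223.0 54 229.0 56 183.0 58 137.0 60 124.0 62 115.0 64 121.0 
ring before
26 169.0 27 167.0 29 167.0 31 152.0 33 95.0 35 46.0 37 137.0 39 240.0 41 194.0 43 154.0 45 149.0 47 194.0 49 230.0 51 222.0 53 233.0 55 213.0 57 159.0 59 112.0 61 105.0 63 107.0 65 108.0 
26 167.0 27 166.0 29 166.0 31 142.0 33 70.0 35 45.0 37 142.0 39 215.0 41 172.0 43 202.0 45 220.0 47 239.0 49 236.0 51 212.0 53 229.0 55 163.0 57 130.0 59 104.0 61 113.0 63 116.0 65 120.0 
26 170.0 27 167.0 29 164.0 31 132.0 33 58.0 35 56.0 37 99.0 39 229.0 41 215.0 43 192.0 45 234.0 47 236.0 49 220.0 51 209.0 53 241.0 55 202.0 57 129.0 59 111.0 61 115.0 63 113.0 65 113.0
```

The scene profile puts the band about 2-3 mm above the mouth, and the other cues put it at 4 mm or more. All of them say it is still short of the mark, which is the safe side. I'll release here, let the sleeve spring back, and measure in the relaxed state.

Call:
move_arm:
  steps: [0, 0, 0, 0, 0, 0, -0.2, 0, 0, 0, 0, 0, 0, 0.2, 0, 0, 0, 0, 0, 0, 0.2, 0, 0, 0, 0, 0, 0, 0.2, 0, 0, 0, 0, 0, 0, 0.2, 0, 0, 0, 0, 0, 0, 0.2, 0, 0, 0, 0, 0, 0, 0.2, 0, 0, 0, 0, 0, 0, 0.2, 0, 0, 0, 0, 0, 0, 0.2, 0, 0, 0, 0, 0, 0, 0.2]

```text
clock: 14.7
position: [0.5123, 0.1788, 0.1841]
ee_rot: [0.271, 0.081, 0.959, -0.022]
contact_force: [0.9, 0.6, -1.0]
width: 0.0512
gripper_force: 0.0
```

Run:
```python
from f import *
R,p=st(); w=snap('wrist','wH');s=snap('scene','sH');t=snap('top','tH')
print('wrist col 264'); g=w['pixels']
print([tuple(x) for x in g[180:240,264]])
print('tail rows',g[290:384,264].astype(int).mean(1).round())
def prof(d,zs,dy=0):
  for z in zs:
    u,v=proj(d,p+R@np.array([-.0174,dy,z]))[0]; print(int(z*1000),cv2.getRectSubPix(d['pixels'],(1,1),(float(u),float(v)))[0,0].astype(int).mean().round(),end=' ')
  print()
for dy in(-.004,0,.004): prof(s,np.arange(.02,.062,.002),dy)
P=lambda x,z:proj(w,p+R@np.array([x,0,z]))[0][1]
print([(z,round(P(.0126,z/1000),1)) for z in range(26,60,4)])
c=cv2.resize(w['pixels'][150:270,205:325],(480,480),interpolation=cv2.INTER_CUBIC)
e=cv2.resize(s['pixels'][134:194,364:444],(320,240),interpolation=cv2.INTER_CUBIC);f=cv2.resize(t['pixels'][181:241,92:172],(320,240),interpolation=cv2.INTER_CUBIC)
cv2.imwrite('pics/H.png',np.hstack([c,np.vstack([e,f])]))
```

```text
14.7 p [0.5123 0.1788 0.1841] F tool [-0.1778  0.6955  1.2249] M tool [ 0.0047  0.2384 -0.0267] 0.051229949289133915
wrist col 264
[(np.uint8(52), np.uint8(47), np.uint8(51)), (np.uint8(51), np.uint8(47), np.uint8(47)), (np.uint8(51), np.uint8(49), np.uint8(49)), (np.uint8(53), np.uint8(49), np.uint8(51)), (np.uint8(52), np.uint8(48), np.uint8(47)), (np.uint8(52), np.uint8(49), np.uint8(49)), (np.uint8(59), np.uint8(54), np.uint8(54)), (np.uint8(71), np.uint8(67), np.uint8(67)), (np.uint8(72), np.uint8(67), np.uint8(65)), (np.uint8(72), np.uint8(66), np.uint8(67)), (np.uint8(67), np.uint8(64), np.uint8(65)), (np.uint8(100), np.uint8(99), np.uint8(100)), (np.uint8(134), np.uint8(133), np.uint8(131)), (np.uint8(139), np.uint8(135), np.uint8(138)), (np.uint8(140), np.uint8(136), np.uint8(138)), (np.uint8(148), np.uint8(141), np.uint8(143)), (np.uint8(161), np.uint8(152), np.uint8(155)), (np.uint8(166), np.uint8(156), np.uint8(159)), (np.uint8(166), np.uint8(155), np.uint8(160)), (np.uint8(162), np.uint8(152), np.uint8(155)), (np.uint8(164), np.uint8(155), np.uint8(157)), (np.uint8(160),
[... 2374 characters left out ...]
9 253.0 41 168.0 43 150.0 45 148.0 47 214.0 49 237.0 51 233.0 53 248.0 55 210.0 57 145.0 59 111.0 
20 255.0 22 255.0 23 255.0 25 255.0 27 255.0 29 115.0 31 48.0 33 42.0 35 146.0 37 255.0 39 253.0 41 177.0 43 208.0 45 223.0 47 245.0 49 235.0 51 217.0 53 225.0 55 153.0 57 125.0 59 108.0 
20 255.0 22 255.0 23 255.0 25 255.0 27 243.0 29 155.0 31 39.0 33 58.0 35 128.0 37 253.0 39 243.0 41 209.0 43 211.0 45 240.0 47 237.0 49 217.0 51 214.0 53 237.0 55 185.0 57 121.0 59 115.0 
[(26, np.float64(227.4)), (30, np.float64(224.3)), (34, np.float64(221.2)), (38, np.float64(218.4)), (42, np.float64(215.6)), (46, np.float64(212.9)), (50, np.float64(210.4)), (54, np.float64(208.0)), (58, np.float64(205.6))]
```

View pics/H.png

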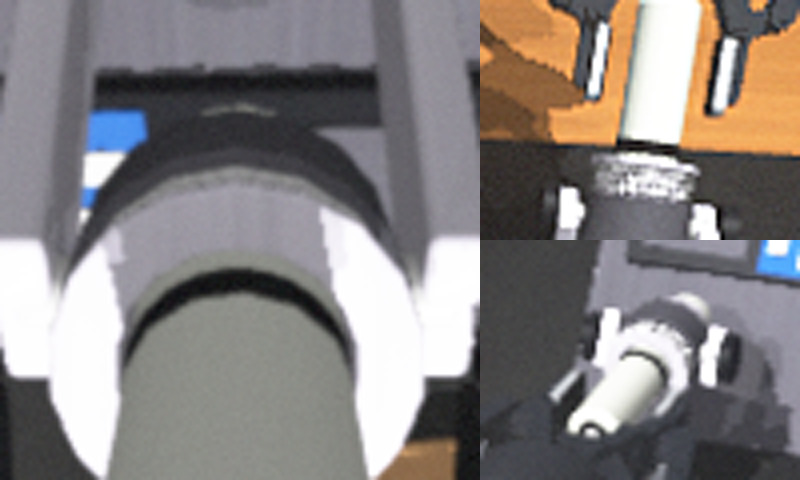

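Once released, the band is still above the mouth. In the scene it spans z 29-35 mm with the rim at about 37 mm; in the wrist crop it is at rows 217-223 with the rim at row 212. I'll solve for the tube's axial position from the tail and band rows and compare it with the triangulated mouth.

Run:
```python
from f import *
from scipy.optimize import fsolve
R,p=st()
def sol(w,p,tail,band):
  P=lambda x,z:proj(w,p+R@np.array([x,0,z]))[0][1]
  return fsolve(lambda v:[P(v[0],v[1])-tail,P(v[0]+.015,v[1]+.075)-band],[-.0024,-.032])
w=load('wD');print('D',sol(w,np.array([.44952863,.18921762,.29292831]),336.3,213.5))
w=load('wG');g=w['pixels'][300:384,264].astype(int).mean(1).round();print(g)
w=load('wH');v=sol(w,p,357.5,219.9);print('H',v,'band z',v[1]+.075)
for m in([.5371,.1746,.1494],[.5361,.1749,.1504]): print('mouth tool',R.T@(np.array(m)-p))
P=lambda x,z:proj(w,p+R@np.array([x,0,z]))[0]
# near inner rim row for mouth at x0 offset, z; observed 212 ; flange outer near row observed ~195.5 / 191
for z in(.036,.038,.040,.042,.044): print(z,'inner(16.5)',P(-.003+.0165,z)[1],'r18',P(-.003+.018,z)[1],'outer26.5',P(-.003+.0265,z)[1],'outer21',P(-.003+.021,z)[1])
```

```text
14.85 p [0.5123 0.1788 0.184 ] F tool [-0.1646  0.5909 -0.0067] M tool [ 0.0055  0.2482 -0.0028] 0.05149990155824568
D [-0.0013 -0.0334]
[182. 183. 181. 192. 235. 254. 255. 255. 255. 255. 254. 252. 211.  87.
  69.  69.  72.  73.  72.  69.  72.  82.  86.  87.  86.  93. 122. 228.
 253. 254. 254. 254. 254. 254. 254. 254. 254. 254. 254. 253. 253. 254.
 254. 254. 253. 253. 242. 167.  99.  89.  89.  94.  91.  89.  88.  96.
 163. 253. 255. 255. 255. 255. 253. 218. 181. 175. 167. 119.  50.  32.
  34.  33.  33.  29.  28.  32.  26.  30.  29.  32.  30.  32.  31.  33.]
H [-0.001  -0.0427] band z 0.032259656016808476
mouth tool [-0.0033 -0.0001  0.0427]
mouth tool [-0.003   0.0001  0.0413]
0.036 inner(16.5) 218.11882067285566 r18 215.3871664035906 outer26.5 199.63198748173826 outer21 209.88045139468247
0.038 inner(16.5) 216.7060861058808 r18 214.00060086793766 outer26.5 198.39945302965222 outer21 208.54712282043533
0.04 inner(16.5) 215.32381513590263 r18 212.6440135008835 outer26.5 197.19396954319848 outer21 207.2427740709269
0.042 inner(16.5) 213.97103381883417 r18 211.31644333931112 outer26.5 196.01465673719872 outer21 205.96647124782814
0.044 inner(16.5) 212.64680925244812 r18 210.01697002263694 outer26.5 194.86067208616217 outer21 204.71732012228497
```

The tail and band rows put the band at z=0.032 in the tool frame, and the triangulated mouth is at 0.042. So the band is about 9 mm short by the wrist camera, and at least 5 mm short by the scene. I'll back up 9 mm, regrip, and push for a net 6 mm.

Call:
move_arm:
  steps: [0, 0, 0, -0.0023, 0.0004, 0.0038, 0.2, 0, 0, 0, -0.0046, 0.0008, 0.0077, 0.2, 0, 0, 0, -0.0046, 0.0008, 0.0077, 0.2, 0, 0, 0, -0.0046, 0.0008, 0.0077, -1, 0, 0, 0, -0.0046, 0.0008, 0.0077, -1, 0, 0, 0, -0.0046, 0.0008, 0.0077, -1, 0, 0, 0, -0.0046, 0.0008, 0.0077, -1, 0, 0, 0, -0.0046, 0.0008, 0.0077, -1, 0, 0, 0, -0.0046, 0.0008, 0.0077, -1, 0, 0, 0, -0.0046, 0.0008, 0.0077, -1]

```text
clock: 15.85
position: [0.5078, 0.1798, 0.1918]
ee_rot: [0.271, 0.081, 0.959, -0.022]
contact_force: [-1.4, 1.7, 1.1]
width: 0.0286
gripper_force: 78.6
```

Call:
move_arm:
  steps: [0, 0, 0, 0.0015, -0.0003, -0.0026, -1, 0, 0, 0, 0.0031, -0.0005, -0.0051, -1, 0, 0, 0, 0.0046, -0.0008, -0.0077, -1, 0, 0, 0, 0.0062, -0.001, -0.0102, -1, 0, 0, 0, 0.0077, -0.0013, -0.0128, -1, 0, 0, 0, 0.0077, -0.0013, -0.0128, -1, 0, 0, 0, 0.0077, -0.0013, -0.0128, -1, 0, 0, 0, 0.0077, -0.0013, -0.0128, -1, 0, 0, 0, 0.0077, -0.0013, -0.0128, -1, 0, 0, 0, 0.0077, -0.0013, -0.0128, -1]

```text
clock: 16.85
position: [0.5156, 0.1783, 0.1796]
ee_rot: [0.271, 0.081, 0.959, -0.022]
contact_force: [-5.1, 1.0, 7.6]
width: 0.0287
gripper_force: 79.5
```

Call:
move_arm:
  steps: [0, 0, 0, 0, 0, 0, -0.2, 0, 0, 0, 0, 0, 0, 0.2, 0, 0, 0, 0, 0, 0, 0.2, 0, 0, 0, 0, 0, 0, 0.2, 0, 0, 0, 0, 0, 0, 0.2, 0, 0, 0, 0, 0, 0, 0.2, 0, 0, 0, 0, 0, 0, 0.2, 0, 0, 0, 0, 0, 0, 0.2, 0, 0, 0, 0, 0, 0, 0.2, 0, 0, 0, 0, 0, 0, 0.2]

```text
clock: 17.85
position: [0.5154, 0.1783, 0.179]
ee_rot: [0.271, 0.081, 0.959, -0.022]
contact_force: [-0.1, -0.7, -0.5]
width: 0.0515
gripper_force: 0.0
```

```bash
cat > m.py <<'E'
from f import *
import sys
tag=sys.argv[1]
R,p=st(); w=snap('wrist','w'+tag);s=snap('scene','s'+tag)
P=lambda x,z:proj(w,p+R@np.array([x,0,z]))[0][1]
print('mouth tool z',[ (R.T@(np.array(m)-p))[2] for m in([.5371,.1746,.1494],[.5361,.1749,.1504])])
g=w['pixels'][:,262:268].astype(int).mean(1); gr=g.mean(1)
print('180-245 gray',gr[180:245].astype(int)); print('G-B',(g[200:245,1]-g[200:245,0]).astype(int)); print('tail 300-384',gr[300:384].astype(int))
for dy in(-.004,0,.004):
  for z in np.arange(.016,.062,.002):
    u,v=proj(s,p+R@np.array([-.0174,dy,z]))[0]; print(int(round(z*1000)),int(cv2.getRectSubPix(s['pixels'],(1,1),(float(u),float(v)))[0,0].astype(int).mean()),end=' ')
  print()
E
python3 m.py I
```

```text
17.85 p [0.5154 0.1783 0.179 ] F tool [ 0.2354 -0.7514  0.3989] M tool [-0.0101  0.2636 -0.0178] 0.05146705510940177
mouth tool z [np.float64(0.03669879335321072), np.float64(0.035304998303384225)]
180-245 gray [ 65  47  48  49  49  48  47  47  48  55  65  66  67  68  92 130 141 132
 133 141 159 160 159 157 158 156 156 156 156 155 155 154 155 155 154 150
 144 115  49  23  24  22  29  54 103 136 139 139 139 140 139 139 140 139
 140 139 139 138 139 140 140 140 138 140 140]
G-B [ -9  -9 -10 -10 -10 -10 -10 -10 -10 -10 -10  -9 -10 -10  -9  -8  -3   2
   1   0  -2  -1   0   2   4   6   6   6   7   6   6   6   6   6   6   6
   6   7   6   6   6   6   7   6   7]
tail 300-384 [137 138 137 137 138 137 137 137 138 148 166 177 177 178 178 178 178 177
 177 178 177 176 176 177 178 180 181 180 181 181 181 179 162 113  42  26
  24  24  25  26  25  28  27  27  24  24  25  35  73 102 122 135 140 168
 224 243 244 244 243 243 243 242 242 242 242 241 228 155  60  31  32  28
  28  25  26  29  29  30  28  30  30  27  29  27]
16 253 18 253 20 253 22 254 24 255 26 222 28 77 30 27 32 174 34 248 36 172 38 152 40 147 42 212 44 237 46 233 48 247 50 215 52 146 54 115 56 109 58 109 60 112 
16 254 18 254 20 254 22 255 24 255 26 255 28 40 30 38 32 174 34 246 36 178 38 208 40 219 42 246 44 234 46 220 48 227 50 154 52 126 54 108 56 118 58 119 60 119 
16 254 18 254 20 254 22 255 24 255 26 219 28 81 30 50 32 131 34 233 36 214 38 210 40 240 42 237 44 219 46 215 48 236 50 186 52 123 54 115 56 118 58 118 60 122
```

The band is now adjacent to the rim. It is about 4.8 mm short by the wrist camera and about 1.7 mm by the scene. I'll do one more regrip cycle for a net 3 mm.

Call:
move_arm:
  steps: [0, 0, 0, -0.0023, 0.0004, 0.0038, 0.2, 0, 0, 0, -0.0046, 0.0008, 0.0077, 0.2, 0, 0, 0, -0.0046, 0.0008, 0.0077, 0.2, 0, 0, 0, -0.0046, 0.0008, 0.0077, -1, 0, 0, 0, -0.0046, 0.0008, 0.0077, -1, 0, 0, 0, -0.0046, 0.0008, 0.0077, -1, 0, 0, 0, -0.0046, 0.0008, 0.0077, -1, 0, 0, 0, -0.0046, 0.0008, 0.0077, -1, 0, 0, 0, -0.0046, 0.0008, 0.0077, -1, 0, 0, 0, -0.0046, 0.0008, 0.0077, -1]

```text
clock: 18.95
position: [0.5109, 0.1793, 0.1867]
ee_rot: [0.271, 0.081, 0.959, -0.022]
contact_force: [-1.9, 1.3, 1.5]
width: 0.0285
gripper_force: 78.6
```

Call:
move_arm:
  steps: [0, 0, 0, 0.0015, -0.0003, -0.0026, -1, 0, 0, 0, 0.0031, -0.0005, -0.0051, -1, 0, 0, 0, 0.0046, -0.0008, -0.0077, -1, 0, 0, 0, 0.0056, -0.0009, -0.0093, -1, 0, 0, 0, 0.0064, -0.0011, -0.0106, -1, 0, 0, 0, 0.0064, -0.0011, -0.0106, -1, 0, 0, 0, 0.0064, -0.0011, -0.0106, -1, 0, 0, 0, 0.0064, -0.0011, -0.0106, -1, 0, 0, 0, 0.0064, -0.0011, -0.0106, -1, 0, 0, 0, 0.0064, -0.0011, -0.0106, -1]

```text
clock: 19.95
position: [0.5174, 0.1782, 0.1767]
ee_rot: [0.271, 0.081, 0.959, -0.022]
contact_force: [-5.5, 2.6, 9.1]
width: 0.0282
gripper_force: 79.4
```

Call:
move_arm:
  steps: [0, 0, 0, 0, 0, 0, -0.2, 0, 0, 0, 0, 0, 0, 0.2, 0, 0, 0, 0, 0, 0, 0.2, 0, 0, 0, 0, 0, 0, 0.2, 0, 0, 0, 0, 0, 0, 0.2, 0, 0, 0, 0, 0, 0, 0.2, 0, 0, 0, 0, 0, 0, 0.2, 0, 0, 0, 0, 0, 0, 0.2, 0, 0, 0, 0, 0, 0, 0.2, 0, 0, 0, 0, 0, 0, 0.2]

```text
clock: 20.95
position: [0.5172, 0.178, 0.176]
ee_rot: [0.271, 0.081, 0.959, -0.022]
contact_force: [0.1, -0.5, 0.4]
width: 0.0509
gripper_force: 0.0
```

```bash
python3 m.py J
```

```text
20.95 p [0.5172 0.178  0.176 ] F tool [-0.3847 -0.5187 -0.2245] M tool [-0.0276  0.2631 -0.0013] 0.050895296452944806
mouth tool z [np.float64(0.03326694749017835), np.float64(0.03187315685458452)]
180-245 gray [118  84  53  47  48  47  47  47  47  47  49  57  68  66  66  71  97 133
 140 133 137 142 156 160 158 157 157 156 156 157 155 155 154 155 154 154
 153 153 138 101  40  21  20  20  28  64 114 137 139 139 139 139 139 139
 140 139 140 138 139 139 139 139 139 139 138]
G-B [ -3  -8 -10 -10 -10 -10 -10 -10  -9 -10 -10 -10 -10  -9 -11 -10  -9 -10
  -6  -1   0   0  -1  -2  -1   0   3   5   5   5   6   5   5   4   5   5
   4   5   5   6   5   5   4   5   5]
tail 300-384 [138 138 138 138 138 138 138 137 138 137 137 139 138 142 159 174 178 177
 178 177 176 176 177 177 177 177 176 177 175 177 180 181 181 180 181 180
 179 176 135  52  22  26  26  25  25  24  27  26  25  25  26  23  26  39
  78 109 126 133 134 136 136 135 135 136 135 133 121  81  39  30  29  27
  29  26  26  29  29  30  29  28  30  31  31  29]
16 253 18 254 20 254 22 254 24 162 26 27 28 113 30 242 32 205 34 152 36 153 38 188 40 234 42 233 44 242 46 229 48 166 50 121 52 109 54 111 56 110 58 109 60 111 
16 254 18 255 20 255 22 255 24 143 26 49 28 131 30 227 32 198 34 203 36 219 38 240 40 238 42 220 44 231 46 172 48 135 50 113 52 118 54 119 56 121 58 116 60 115 
16 254 18 255 20 255 22 255 24 227 26 34 28 83 30 237 32 223 34 193 36 239 38 241 40 224 42 204 44 243 46 215 48 129 50 114 52 118 54 118 56 119 58 121 60 120
```

The net gain was only about 1 mm: the push was 12 N, so most of the stroke went into sinking the sleeve. The band is still about 1.7-3.9 mm short, so I'll repeat with a 14 mm stroke.

Call:
move_arm:
  steps: [0, 0, 0, -0.0023, 0.0004, 0.0038, 0.2, 0, 0, 0, -0.0046, 0.0008, 0.0077, 0.2, 0, 0, 0, -0.0062, 0.001, 0.0102, 0.2, 0, 0, 0, -0.0062, 0.001, 0.0102, 0.2, 0, 0, 0, -0.0062, 0.001, 0.0102, -1, 0, 0, 0, -0.0062, 0.001, 0.0102, -1, 0, 0, 0, -0.0062, 0.001, 0.0102, -1, 0, 0, 0, -0.0062, 0.001, 0.0102, -1, 0, 0, 0, -0.0062, 0.001, 0.0102, -1, 0, 0, 0, -0.0062, 0.001, 0.0102, -1]

```text
clock: 22.05
position: [0.5111, 0.1792, 0.1862]
ee_rot: [0.271, 0.081, 0.959, -0.022]
contact_force: [-0.8, 1.2, -0.8]
width: 0.0284
gripper_force: 78.6
```

Call:
move_arm:
  steps: [0, 0, 0, 0.0015, -0.0003, -0.0026, -1, 0, 0, 0, 0.0031, -0.0005, -0.0051, -1, 0, 0, 0, 0.0046, -0.0008, -0.0077, -1, 0, 0, 0, 0.0062, -0.001, -0.0102, -1, 0, 0, 0, 0.0072, -0.0012, -0.0119, -1, 0, 0, 0, 0.0072, -0.0012, -0.0119, -1, 0, 0, 0, 0.0072, -0.0012, -0.0119, -1, 0, 0, 0, 0.0072, -0.0012, -0.0119, -1, 0, 0, 0, 0.0072, -0.0012, -0.0119, -1, 0, 0, 0, 0.0072, -0.0012, -0.0119, -1]

```text
clock: 23.05
position: [0.5184, 0.1779, 0.175]
ee_rot: [0.271, 0.081, 0.959, -0.022]
contact_force: [-5.9, 1.5, 7.8]
width: 0.0285
gripper_force: 79.4
```

Call:
move_arm:
  steps: [0, 0, 0, 0, 0, 0, -0.2, 0, 0, 0, 0, 0, 0, 0.2, 0, 0, 0, 0, 0, 0, 0.2, 0, 0, 0, 0, 0, 0, 0.2, 0, 0, 0, 0, 0, 0, 0.2, 0, 0, 0, 0, 0, 0, 0.2, 0, 0, 0, 0, 0, 0, 0.2, 0, 0, 0, 0, 0, 0, 0.2, 0, 0, 0, 0, 0, 0, 0.2, 0, 0, 0, 0, 0, 0, 0.2]

```text
clock: 24.05
position: [0.5182, 0.1778, 0.1744]
ee_rot: [0.271, 0.081, 0.959, -0.022]
contact_force: [0.2, -1.2, 0.2]
width: 0.0514
gripper_force: 0.0
```

```bash
python3 m.py L
```

```text
24.05 p [0.5182 0.1778 0.1744] F tool [-0.4345 -1.1939 -0.0221] M tool [0.0614 0.2634 0.0341] 0.0513898540997453
mouth tool z [np.float64(0.03129146645277291), np.float64(0.029897658337923093)]
180-245 gray [132 121  77  50  48  48  48  49  46  46  48  49  56  68  67  65  68  93
 130 141 132 137 138 150 162 159 157 156 156 156 155 156 155 155 155 154
 153 154 152 139 101  39  23  23  33  81 126 138 139 139 139 140 140 138
 139 138 139 138 138 139 139 139 140 140 139]
G-B [  0  -2  -7  -9 -10 -10 -10  -9 -10 -10 -10 -10  -9 -10 -10  -9 -10 -10
  -9  -8  -6  -1   1   0   0   2   5   5   5   5   4   5   5   5   5   5
   5   5   5   5   5   5   5   5   6]
tail 300-384 [136 137 136 137 137 137 138 137 136 136 136 138 146 163 176 177 177 176
 177 176 177 177 177 176 176 175 176 175 177 180 181 180 180 180 181 179
 161 110  43  25  26  26  26  23  24  26  27  27  27  26  23  29  51  87
 114 129 135 134 136 137 143 146 148 158 163 162 151 102  44  30  29  28
  27  26  27  29  28  30  30  31  28  29  30  32]
16 253 18 253 20 254 22 253 24 168 26 120 28 236 30 206 32 150 34 151 36 185 38 235 40 235 42 244 44 229 46 162 48 120 50 110 52 111 54 110 56 109 58 111 60 112 
16 254 18 255 20 255 22 255 24 170 26 146 28 221 30 197 32 200 34 217 36 239 38 238 40 221 42 232 44 173 46 134 48 114 50 115 52 120 54 121 56 117 58 115 60 117 
16 254 18 255 20 255 22 255 24 229 26 62 28 231 30 223 32 194 34 238 36 241 38 225 40 199 42 243 44 216 46 127 48 114 50 119 52 119 54 118 56 121 58 121 60 123
```

The band is now partly covered by the rim in both views: about 1.3 mm high by the wrist camera and about 0 by the scene. That is within the ±4 mm tolerance, so I'll withdraw along the axis.

Call:
move_arm:
  steps: [0, 0, 0, -0.0026, 0.0004, 0.0043, 0.3, 0, 0, 0, -0.0077, 0.0013, 0.0128, 0.3, 0, 0, 0, -0.0155, 0.0026, 0.0256, 0.3, 0, 0, 0, -0.0258, 0.0043, 0.0426, 0.3, 0, 0, 0, -0.0361, 0.006, 0.0597, 0.3, 0, 0, 0, -0.0464, 0.0077, 0.0767, 0.3, 0, 0, 0, -0.0567, 0.0094, 0.0938, 0.3, 0, 0, 0, -0.067, 0.0112, 0.1108, 0.3, 0, 0, 0, -0.0747, 0.0124, 0.1236, 0.3, 0, 0, 0, -0.0773, 0.0129, 0.1279, 0.3]

```text
clock: 25.15
position: [0.4406, 0.1912, 0.3048]
ee_rot: [0.272, 0.081, 0.959, -0.021]
contact_force: [-0.0, -0.9, -0.1]
width: 0.0557
gripper_force: 0.0
```

Call:
move_arm:
  steps: [0, 0, 0, 0, 0, 0, 0.3, 0, 0, 0, 0, 0, 0, 0.3, 0, 0, 0, 0, 0, 0, 0.3, 0, 0, 0, 0, 0, 0, 0.3, 0, 0, 0, 0, 0, 0, 0.3, 0, 0, 0, 0, 0, 0, 0.3, 0, 0, 0, 0, 0, 0, 0.3, 0, 0, 0, 0, 0, 0, 0.3, 0, 0, 0, 0, 0, 0, 0.3, 0, 0, 0, 0, 0, 0, 0.3]

```text
clock: 26.15
position: [0.4409, 0.1907, 0.3023]
ee_rot: [0.271, 0.081, 0.959, -0.022]
contact_force: [-0.7, -0.0, -0.6]
width: 0.0558
gripper_force: 0.0
```

Run:
```python
from f import *
R,p=st(); w=snap('wrist','wN');s=snap('scene','sN')
p2=np.array([.5182,.1778,.1744]); L=load('sL')
for d in(L,s):
  for z in np.arange(-.06,.04,.004 ):
    u,v=proj(d,p2+R@np.array([-.0174,0,z]))[0]; print(int(round(z*1000)),int(cv2.getRectSubPix(d['pixels'],(1,1),(float(u),float(v)))[0,0].astype(int).mean()),end=' ')
  print()
for z in np.arange(.016,.04,.002 ):
    u,v=proj(s,p2+R@np.array([-.0174,0,z]))[0]; print(int(round(z*1000)),int(cv2.getRectSubPix(s['pixels'],(1,1),(float(u),float(v)))[0,0].astype(int).mean()),end=' ')
g=w['pixels'][:,262:268].astype(int).mean(1).mean(1); print('\nwrist',g[140:260].astype(int))
P=lambda x,z:proj(w,p2+R@np.array([x,0,z]))[0]
print('pred tail',P(-.001,-.046),'band',P(.014,.0293),'rim near',[P(-.003+.0165,z)[1] for z in(.028,.030,.032,.034)])
```

```text
26.15 p [0.4409 0.1907 0.3023] F tool [ 0.8961 -0.1326  0.1987] M tool [0.0028 0.2886 0.0413] 0.05581331933974682
-60 70 -56 35 -52 169 -48 178 -44 255 -40 254 -36 254 -32 254 -28 254 -24 254 -20 254 -16 254 -12 254 -8 254 -4 254 0 254 4 254 8 254 12 254 16 254 20 255 24 173 28 220 32 200 36 239 
-60 155 -56 151 -52 158 -48 171 -44 255 -40 254 -36 254 -32 254 -28 254 -24 254 -20 254 -16 254 -12 254 -8 254 -4 254 0 254 4 254 8 254 12 254 16 254 20 255 24 170 28 215 32 195 36 234 
16 254 18 254 20 255 22 255 24 170 26 141 28 215 30 194 32 195 34 210 36 234 38 235 
wrist [140 141 139 125  84  51  48  58  68  98 140 157 158 157 156 156 155 154
 153 136  88  68 109 134 136 136 137 136 137 136 136 137 136 137 137 137
 137 137 138 149 173 193 195 198 222 251 255 255 254 202  86  57  57  56
  60  97 182 239 248 248 249 248 248 248 247 240 203 100  63  60  60  85
 192 252 255 255 255 255 253 144  47  37  37  36  36  36  44  69 102 108
 108 106 105 105 107 107 106 106 105 105 104 106 106 105 107 105 104 104
 103 103 104 105 103 101 101 102 104 103 103 102]
pred tail [264.0457 202.2578] band [263.8516 160.4123] rim near [np.float64(161.23880283919848), np.float64(160.79215514225518), np.float64(160.3509674658756), np.float64(159.91514032943167)]
```

The tube did not move on withdrawal: its tail is still at -46 mm and the band is at the rim. The robot is clear, so I'm handing in.

```bash
python3 -c "
from rig import manip
print(manip.sign_off())"
```

```text
the job is handed in; nothing more can be done
None
```

I put the microscope in the sleeve lens end first, released it and handed the job in at about 26 s; by my camera measurements the band sits about 0–2 mm above the mouth (tolerance ±4 mm), but the hand-in returned no verdict.

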